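# Press a heel tip home in the bench locking clamp

## Robot

A 6-joint arm with a two-finger parallel gripper is mounted at the origin on the work surface. World frame = base frame: x ahead of the robot, y to its left, z up, the work surface at z = 0. Lengths are in m, angles in degrees, forces in N, time in s.
With the tool pointing down it reaches from about 0.375 to 0.9 m from the base axis. Payload 3.1 kg.
Tool frame: the origin (TCP) lies between the finger pads; the fingertips stand 22 mm ahead of it and the grasp point (between the pads) lies 3 mm ahead of it; z points along the fingers, y is the line along which they close (so a half turn about z gives the same grasp; the last joint's range is limited). The gripper opens to 87 mm and grips with 3 to 60 N. Pads are 19 mm wide; open, the fingers measure 117 mm over their backs; the gripper's body (75 mm by 190 mm) begins 51 mm behind the grasp point.
Start: joints at [54.746, 30.224, 82.088, -0, 67.689, -10.227], TCP at [0.264, 0.566, 0.224] pointing down, gripper open.
Joint ranges: [-176.69, 176.69], [-43.24, 126.21], [12.49, 139.97], [-82, 262], [0, 151.66], [-163.58, 163.58]. Speed limits (degrees/s): [159.86, 159.86, 180, 180, 180, 180].

## Interface

Orientations are given as a 3x3 rotation matrix whose columns are the frame's x, y, z axes.
In Python, from rig import bot, capture, search_frame, outline_of, spot_point gives the robot as it stands.
- The arm moves only by the tool jog_arm, never from a script. Its argument "rows" is text: rows parted by semicolons, each of 7 numbers parted by spaces: the opening, from 0 (shut) to 1 (fully open), then the shift along the tool's x, y, z as a fraction of full scale, then the turn, a rotation vector about the tool's x, y, z as a fraction of full scale. A call has 1 to 20 rows; each row is the pose to reach, as a shift and turn from the pose commanded when the call began, along the tool's axes at that moment; what a row does not reach only later rows make up. Full scale, the value 1, is 0.5 m for a shift and pi/4 rad for a turn. A row lasts 1/12 s, in which the tool goes at most 41.7 mm and 7.16 degrees, less where a joint would pass 70% of its speed; a pose out of reach is approached as far as the arm can. A call with a number of a shift or a turn outside -1 to 1 is refused whole. A call with a gripper value outside its range is refused whole. The fingers move at their own pace and stop on an object; the grip force is fixed at half the most. Time passes only in rows, so rows that repeat a pose let the fingers close. It gives the time, the measured TCP pose, the force, the opening and the grip force at its end, in the units of the state.
- bot.read_state(): the state, without advancing time (a new reading comes with each control period).
- capture(name): name is "scene" or "top"; returns a dict with "pixels" (480x640x3 uint8, red, green, blue), "fx", "fy", "cx", "cy" (pixels), "R" (3x3) and "t" (3): a world point X has camera coordinates R X + t. Camera axes: x right, y down, z forward; pixel columns grow to the right and rows downward; lengths in m; the calibration is good to about 2 mm. A picture is of the moment at which its call begins. There is no depth.
- bot.hand_in(): hands the job in; it is judged then, once.
Trained networks look in a picture, given as the dict that the camera call returned (one of the last four; its "shot" number tells which), for a name from the list of things; names that differ only in an ending like _2 or _b are one class to them, and where a whole thing is asked for, a point or a joint stands for the part that bears it (a point fixed in the world has none). Each returns a list of dicts, best first, with "conf" (0 to 1); they miss things now and then, are a little off and sometimes report something else, mostly with a low value. They report only what shows in the picture. A call takes as long as a camera call. They do not tell look-alikes from the thing itself.
- search_frame(label, picture): "point" ([x, y, z] in m, in world coordinates, good to about 4 mm: the middle of the surface that is visible of it).
- outline_of(label, picture): "region" (480x640 bool, what is visible of it).
- spot_point(label, picture): "point" ([x, y, z] in m, in world coordinates, good to about 4 mm: a listed point, or the origin of a listed thing).
The state is a dict: "time_s": time; "joint_positions": joint angles; "qvel": joint speeds; "tau": joint torques, N m; "position": TCP position; "tcp_rot": TCP orientation; "force": force on the tool from outside, world axes, zero at the start; "moment": the same for the moment, N m; "opening": opening from 0.0 (shut) to 1.0 (fully open); "grasp_force": force on a finger pad.
Only numpy, scipy, OpenCV 4.12 (cv2) and the standard library are available. Lean on these libraries where they do the work, as an engineer would, in place of code of your own. Each camera call takes 0.05 s, during which the arm holds its last target. There are 200 camera calls.

## Task

On the shoe-repair bench, push the heel along its slideway until its flat front meets the end stop between the jaws, and press it there for a moment with a few newtons. Then squeeze the locking clamp's two handles together, past centre, until they lock by themselves and the heel tip is pressed flush, and let go; then pull the release lever outwards until the clamp springs fully open. Leave the heel where it was pressed, use no more force than needed, and leave everything else on the bench alone.

Things in the scene. Friction and masses are not known exactly. Their poses are not given: they have to be found in the camera images.
- clamp: Steel locking clamp (locking pliers), fixed lying flat on the bench, jaws over the end of a wooden slideway. Origin on the bench under the clamp's pivot; x runs from the jaws (-) to the handle tails (+), y towards the moving handle, z up. Both handles are bars 12 mm thick (y), 24 mm high (z = 43 to 67 mm), 10 mm apart when closed. Open bench below the handles and beyond their tails.
- fixed_handle (a point): Point on the outer face of the clamp's fixed handle, at clamp x = 125, y = -17 mm, mid-height z = 55 mm. Axes as the clamp's. This handle runs from clamp x = 22 to 150 mm; a 16 mm wide adjusting screw follows to x = 162 mm.
- slideway (a point): Point on top of the slideway bed (30 mm over the bench), at clamp x = -150, y = 0; axes as the clamp's. The heel slides along +x. Bed: clamp x = -215 to -15 mm. Fence face at y = -20 mm, low rail face at y = 25 mm, both for x < -110 mm and up to z = 46 mm. Fixed jaw beyond the fence: clamp x = -111 to -21 mm, face at y = -21.5 mm, up to z = 76 mm.
- pad_face (a point): Centre of the face of the moving jaw's round spring pad (20 mm across, z = 57 mm), which presses on the heel tip along clamp -y; the moving jaw is 22 mm high, up to z = 68 mm.
- handle (a joint): Moving handle on an upright pin on the moving jaw (pin at clamp x = 8, y = 17 mm when closed, 12, 14 mm when open): 0 = fully open (0.26 rad off the fixed handle), about 0.47 = closed (parallel to it, outer face at clamp y = 17 mm, on its stop). Springs open below about 0.43; past that, with the heel in the jaws, it snaps shut and locks. Takes up to 18 N at the grip point; never 50 N.
- lever (a joint): Release lever, upright hinge on the moving handle 117 mm from the handle's pin: 0 = at rest (spring returned), grows to 0.45 as its tail tab is pulled outwards, away from the fixed handle. With the clamp locked it has a little free play, then from 0.1 it prises the handle open until, by 0.2, the clamp passes its centre and springs open. Takes under 10 N; never 30 N.
- handle_grip (a point): Grip point on the outer face of the moving handle, 115 mm from its pin, at mid-height (z = 55 mm); at about clamp x = 123, y = 44 mm when open and y = 17 mm when closed. The handle reaches 142 mm from its pin. x along the handle to its tail, y outwards (away from the fixed handle), z up.
- lever_tab (a point): Centre of the release lever's tail tab, a dark steel block 38 mm long, 10 mm thick and 22 mm high beyond the tail of the moving handle, at z = 55 mm; free bench on both sides of it and beyond. At clamp x = 203, y = 6 mm when locked, y = 54 mm when open. x along the lever to its end, y outwards, z up. Can be pulled 50 mm outwards.
- heel_center (a point): Centre of the wooden shoe heel lying on its side on the slideway: D-shaped, 60 mm long, 50 mm high (z = 30 to 80 mm), body y = -20 to 10 mm from this point, and a 6 mm rubber tip standing proud beyond it (outer face at y = 21 mm). x towards its flat front (30 mm ahead; the round back is 30 mm behind), z up. About 0.16 kg; never push it with 25 N.
- heel_front (a point): Middle of the heel's flat front, 30 mm ahead of heel_center; x out of the front.
- tip (a joint): How far the rubber heel tip on its two pins has been pressed in: 0 = standing 5 mm proud, 0.005 = flush. Only the clamp's jaw is to press it.
- polish_tin: round flat tin, 68 mm across, 20 mm high; a bystander, leave it alone
- spare_heel: dark wooden heel, D-shaped, 60 x 30 x 50 mm, without a tip, beside the slideway; a bystander, leave it alone
- stop: End stop between the jaws: a grey housing fixed on the slideway (12 mm long, 30 mm wide, 44 mm high, origin under the middle of its front face, x along the clamp's x) with a stiff steel plunger reaching out of its front towards the heel. The plunger's flat end (26 mm wide, 30 mm high, z = 40 to 70 mm) is what the heel's front must rest on.
- stop_housing (a point): Middle of the front face of the end stop's housing, at z = 55 mm; x away from the heel, along the clamp's x. The plunger's flat end stands 13 to 31 mm in front of this face, by a setting that differs each time and is not measured: find it by touch.
Mind the look-alikes: they are no part of the job. What is shaped like the part that bears heel_center but pink or red is not meant.

How it is judged:
By the outcome, as a careful person would: the job done as asked, in the order asked, and still so for the second after the job is handed in, with the robot touching nothing.
It also fails if it takes over 61 s, if anything falls off the work surface, if the arm or the gripper's body presses on something with over 40 N, if the wrist force passes 120 N, or if a joint passes its speed limit or range.

## Working session

There is one attempt and no reset: what is moved stays moved. The work goes in short steps, Python scripts to look and compute and a tool call to move; the robot and the scene stay as the last step left them, time stands still between calls to the robot, and variables do not carry over. Pictures are saved under pics/ and viewed, at most 10 in all, crops included, and the job is handed in when it is done.

Besides the shell and the picture viewer there is one more tool, called after "Request:" in YAML: its name, and indented under it one key for each argument. jog_arm: Moves the arm, as the interface text tells. Its arguments: {"type":"object","properties":{"rows":{"type":"string"}},"required":["rows"]}

```bash
mkdir -p pics; cat > h.py <<'E'
import numpy as np, cv2
from rig import bot, capture, search_frame, outline_of, spot_point
def save(c,n): cv2.imwrite('pics/'+n,c['pixels'][:,:,::-1])
E
python3 - <<'E'
from h import *
s=bot.read_state(); print(s['time_s'],s['position'],np.round(s['tcp_rot'],3).tolist(),s['force'])
ims=[]
for n in('scene','top'):
    c=capture(n); ims.append(c['pixels'])
    for l in['clamp','fixed_handle','slideway','pad_face','handle_grip','lever_tab','heel_center','heel_front','stop','stop_housing','polish_tin','spare_heel']:
        for r in spot_point(l,c)[:3]:
            X=c['R']@np.array(r['point'])+c['t']
            print(n,l,np.round(r['point'],4),round(r['conf'],2),int(c['fx']*X[0]/X[2]+c['cx']),int(c['fy']*X[1]/X[2]+c['cy']))
    save(c,n+'1.png')
E
```

```text
0.0 [0.26395144 0.56572726 0.22269286] [[-0.906, 0.423, -0.001], [0.423, 0.906, -0.002], [0.0, -0.002, -1.0]] [-0.51644279 -0.02386133 -0.72349037]
scene clamp [ 0.5892  0.0207 -0.0027] 0.59 343 284
scene fixed_handle [0.5897 0.1467 0.0571] 0.87 406 301
scene slideway [ 0.6006 -0.1231  0.0296] 0.63 285 229
scene slideway [0.592  0.0083 0.0288] 0.31 337 266
scene pad_face [ 0.5696 -0.0485  0.057 ] 0.72 326 230
scene handle_grip [0.5357 0.1367 0.0552] 0.88 427 282
scene lever_tab [0.5154 0.2207 0.0532] 0.84 485 311
scene heel_center [ 0.6001 -0.1279  0.056 ] 0.83 283 215
scene heel_center [ 0.4777 -0.1707  0.0237] 0.69 322 199
scene heel_center [ 0.6086 -0.3126  0.026 ] 0.58 227 189
scene heel_front [ 0.4786 -0.2025  0.0223] 0.91 312 193
scene heel_front [ 0.5967 -0.098   0.0513] 0.83 295 224
scene heel_front [ 0.5964 -0.3402  0.0236] 0.74 226 182
scene stop [0.5914 0.0046 0.0305] 0.82 336 264
scene stop [ 0.5691 -0.0499  0.0582] 0.65 326 229
scene stop_housing [0.5943 0.0109 0.0563] 0.76 338 253
scene polish_tin [7.133e-01 4.220e-02 7.000e-04] 0.72 287 325
scene polish_tin [0.5172 0.2
[... 213 characters left out ...]
.0019] 0.58 285 185
top slideway [ 0.605  -0.1269  0.0281] 0.86 387 250
top pad_face [ 0.56   -0.0503  0.057 ] 0.49 342 275
top handle_grip [0.5323 0.1442 0.0552] 0.59 221 290
top lever_tab [0.5135 0.223  0.0556] 0.7 172 301
top heel_center [ 0.5985 -0.122   0.0567] 0.88 386 252
top heel_center [ 0.47   -0.1647  0.0249] 0.69 409 332
top heel_center [ 0.6158 -0.3135  0.0245] 0.69 498 245
top heel_front [ 0.5963 -0.0894  0.0571] 0.97 366 253
top heel_front [ 0.4797 -0.1954  0.0269] 0.84 428 326
top heel_front [ 0.6013 -0.3385  0.0248] 0.76 513 254
top stop [0.588  0.0034 0.0244] 0.77 309 259
top stop_housing [0.5915 0.0109 0.0537] 0.85 304 255
top polish_tin [0.7198 0.0455 0.002 ] 0.93 287 183
```

```bash
python3 - <<'E'
import cv2
a=cv2.imread('pics/scene1.png');b=cv2.imread('pics/top1.png')
cv2.imwrite('pics/s_crop.png',cv2.resize(a[150:350,200:520],(800,500),interpolation=cv2.INTER_CUBIC))
cv2.imwrite('pics/t_crop.png',cv2.resize(b[160:360,150:530],(798,420),interpolation=cv2.INTER_CUBIC))
E
```

```text
(no output)
```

View pics/s_crop.png

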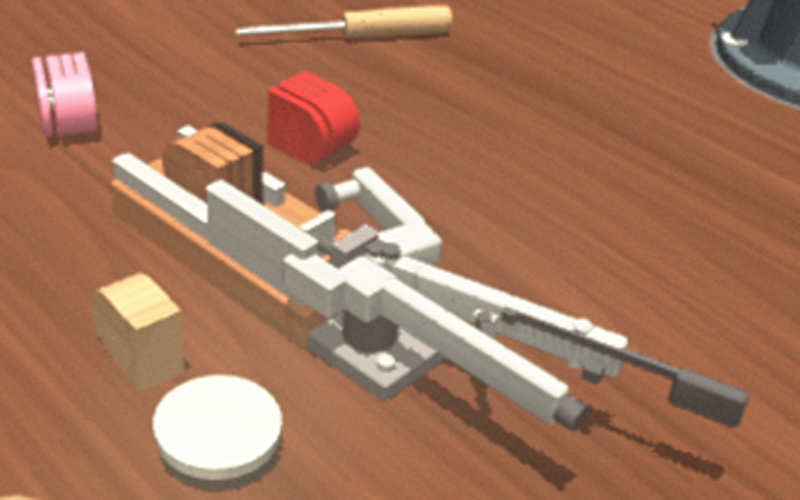

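View pics/t_crop.png

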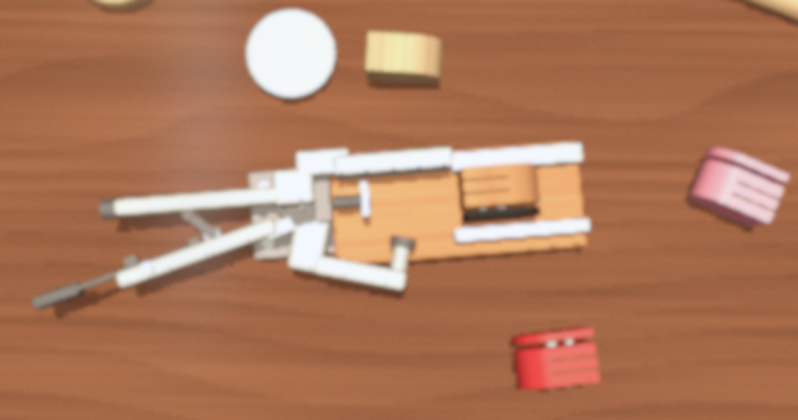

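The brown heel in the slideway (scene 283,215; top 386,252) is the target: it sits on the bed behind the jaws. The pink heel (227,189) and red heel (322,199) are look-alikes. Next I fit the clamp pose and overlay the model on a crop.

```bash
cat >> h.py <<'E'
def fit(P,W):
    P=np.array(P)/1000.;W=np.array(W);p=P-P.mean(0);w=W-W.mean(0)
    a=np.arctan2((p[:,0]*w[:,1]-p[:,1]*w[:,0]).sum(),(p*w).sum())
    R=np.array([[np.cos(a),-np.sin(a)],[np.sin(a),np.cos(a)]])
    return a,R,W.mean(0)-R@P.mean(0)
def proj(c,X):
    X=c['R']@np.asarray(X)+c['t'];return (int(round(c['fx']*X[0]/X[2]+c['cx'])),int(round(c['fy']*X[1]/X[2]+c['cy'])))
E
python3 - <<'E'
from h import *
K={'clamp':(0,0),'fixed_handle':(125,-17),'slideway':(-150,0),'handle_grip':(123,44),'lever_tab':(203,54)}
P=[];W=[]
for i in range(4):
  for n in('scene','top'):
    c=capture(n)
    for l in K:
        r=spot_point(l,c)
        if r and r[0]['conf']>.5: P.append(K[l]);W.append(r[0]['point'][:2])
    if n=='top': ct=c
  if i==1: pass
P=np.array(P);W=np.array(W)
a,R,t=fit(P,W);res=W-(P/1000@R.T+t)
k=np.linalg.norm(res,axis=1)<.009;a,R,t=fit(P[k],W[k])
print(np.degrees(a),t,k.sum(),len(k))
for l in K:
    m=(P==K[l]).all(1); print(l,np.round((W[m].mean(0)-(np.array(K[l])/1000@R.T+t))@R*1000,1) if m.any() else None)
np.savez('pose.npz',R=R,t=t,a=a)
c=capture('top')
for l in('heel_center','heel_front','stop_housing','pad_face'):
    r=spot_point(l,c)
    if r: print(l,np.round((np.array(r[0]['point'][:2])-t)@R*1000,1),r[0]['point'][2])
s=4;im=cv2.resize(c['pixels'][:,:,::-1],None,fx=s,fy=s,interpolation=cv2.INTER_CUBIC)
def L(pts,z,col):
    q=[]
    for x,y in pts:
        X=c['R']@np.r_[R@[x/1000,y/1000]+t,z/1000]+c['t'];q.append([s*(c['fx']*X[0]/X[2]+c['cx']+.5),s*(c['fy']*X[1]/X[2]+c['cy']+.5)])
    cv2.polylines(im,[np.int32(q)],True,col,1)
L([(22,-17),(150,-17),(150,-5),(22,-5)],67,(255,0,0))
L([(-215,-20),(-110,-20)],46,(0,255,0));L([(-215,25),(-110,25)],46,(0,255,0))
L([(-111,-21.5),(-21,-21.5)],76,(0,0,255))
L([(184,49),(222,49),(222,59),(184,59)],66,(255,0,255))
cv2.imwrite('pics/ov.png',cv2.resize(im[880:1280,620:1660],(800,308)))
cv2.imwrite('pics/ov.png',im[880:1280,600:1700][:, :][:,::1] if 0 else cv2.resize(im[880:1280,600:1700],(800,290)))
cv2.imwrite('pics/ov1.png',np.vstack([im[960:1260,600:1180][:, :],im[920:1220,1120:1700]]))
E
```

```text
95.79930764863744 [0.58795293 0.02365885] 38 38
clamp [-0.2 -0.6]
fixed_handle [-2.3  1.9]
slideway [ 1.1 -0.2]
handle_grip [-0.2 -1.1]
lever_tab [1.9 0.1]
heel_center [-176.4  134.5] 0.0257
heel_front [-207.3  129.3] 0.0261
stop_housing [-12.7  -0.9] 0.0557
pad_face [-69.2  31.6] 0.0559
```

View pics/ov1.png

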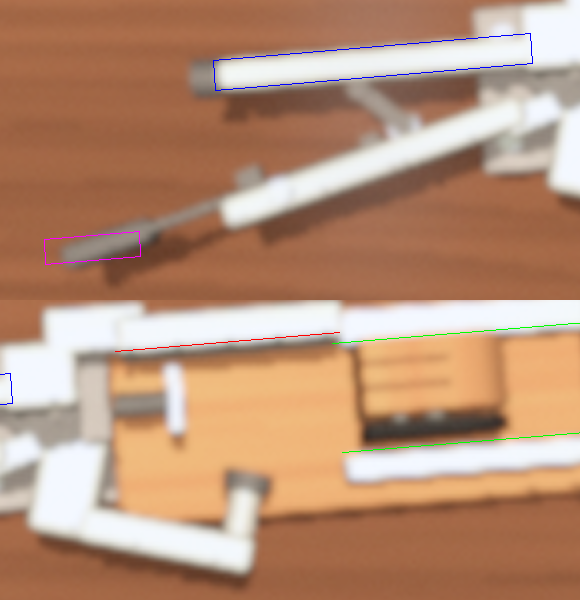

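The overlay fits: the fixed handle, fence and jaw edges lie on their drawn lines within about 1 px. Heel back at clamp x ≈ -179. I'll compute the approach.

```bash
cat >> h.py <<'E'
from scipy.spatial.transform import Rotation as Ro
try:
    Q=np.load('pose.npz');RC,tC=Q['R'],Q['t']
    RT=np.column_stack([np.r_[RC[:,0],0],np.r_[-RC[:,1],0],[0,0,-1]])  # tool x=clamp x, tool y=-clamp y
except Exception: pass
def st():
    s=bot.read_state();p=np.array(s['position']);f=np.array(s['force'])
    print('t',round(s['time_s'],2),'clamp xy',np.round((p[:2]-tC)@RC*1000,1),'z',round(p[2]*1000,1),'F clamp',np.round(f[:2]@RC,1),round(f[2],1),'open',round(s['opening'],3),'gf',round(s['grasp_force'],1)); return s
def go(x,y,z):
    s=st();R0=np.array(s['tcp_rot']);w=np.r_[RC@[x/1000,y/1000]+tC,z/1000]
    print('shift frac',np.round(R0.T@(w-s['position'])/.5,4),'turn',np.round(Ro.from_matrix(R0.T@RT).as_rotvec()/(np.pi/4),4))
E
python3 -c "
from h import *
go(-208,-4,200);go(-208,-4,72)"
```

```text
t 3.95 clamp xy [572.6 267.1] z 223.7 F clamp [-1.2 -0.4] -0.2 open 0.998 gf 0.0
shift frac [-1.2656 -1.0628  0.0473] turn [ 0.    -0.     1.315]
t 3.95 clamp xy [572.6 267.1] z 223.7 F clamp [-1.2 -0.4] -0.2 open 0.998 gf 0.0
shift frac [-1.2656 -1.0628  0.3033] turn [ 0.    -0.     1.315]
```

Request:
jog_arm:
  rows: "0 -0.63 -0.53 0.02 0 0 0.66;0 -0.63 -0.53 0.02 0 0 0.66;0 -0.63 -0.53 0.02 0 0 0.66;0 -0.63 -0.53 0.02 0 0 0.66;0 -0.63 -0.53 0.02 0 0 0.66;0 -0.63 -0.53 0.02 0 0 0.66;0 -0.63 -0.53 0.02 0 0 0.66;0 -0.63 -0.53 0.02 0 0 0.66;0 -0.63 -0.53 0.02 0 0 0.66;0 -0.63 -0.53 0.02 0 0 0.66;0 -0.63 -0.53 0.02 0 0 0.66;0 -0.63 -0.53 0.02 0 0 0.66"

```text
time_s: 4.95
position: [0.4388, 0.1912, 0.2138]
tcp_rot: [[-0.574, 0.819, 0.0], [0.819, 0.574, 0.0], [-0.0, 0.001, -1.0]]
force: [-0.6, -0.5, -0.3]
opening: 0.173
grasp_force: 0.0
```

```bash
python3 -c "
from h import *
go(-208,-4,200)"
```

```text
t 4.95 clamp xy [181.8 131.4] z 213.8 F clamp [-0.5  0.7] -0.3 open 0.173 gf 0.0
shift frac [-0.8127 -0.1438  0.0276] turn [ 7.000e-04 -2.000e-04  6.488e-01]
```

Request:
jog_arm:
  rows: "0 -0.813 -0.144 0.03 0 0 0.649;0 -0.813 -0.144 0.03 0 0 0.649;0 -0.813 -0.144 0.03 0 0 0.649;0 -0.813 -0.144 0.03 0 0 0.649;0 -0.813 -0.144 0.03 0 0 0.649;0 -0.813 -0.144 0.03 0 0 0.649;0 -0.813 -0.144 0.03 0 0 0.649;0 -0.813 -0.144 0.03 0 0 0.649;0 -0.813 -0.144 0.03 0 0 0.649;0 -0.813 -0.144 0.03 0 0 0.649;0 -0.813 -0.144 0.03 0 0 0.649;0 -0.813 -0.144 0.03 0 0 0.649"

```text
time_s: 5.95
position: [0.6145, -0.1808, 0.198]
tcp_rot: [[-0.105, 0.995, -0.0], [0.995, 0.105, 0.001], [0.001, -0.0, -1.0]]
force: [-1.1, 1.0, -0.6]
opening: 0.002
grasp_force: 0.0
```

```bash
python3 -c "
from h import *
go(-210,-4,72)"
```

```text
t 5.95 clamp xy [-206.1   -5.7] z 198.0 F clamp [1.1 0.9] -0.6 open 0.002 gf 0.0
shift frac [-0.0079 -0.0035  0.252 ] turn [-0.0001 -0.0009  0.0045]
```

Request:
jog_arm:
  rows: "0 -0.008 -0.0035 0.07 0 0 0.0045;0 -0.008 -0.0035 0.14 0 0 0.0045;0 -0.008 -0.0035 0.2 0 0 0.0045;0 -0.008 -0.0035 0.252 0 0 0.0045;0 -0.008 -0.0035 0.252 0 0 0.0045;0 -0.008 -0.0035 0.252 0 0 0.0045"

```text
time_s: 6.45
position: [0.611, -0.1817, 0.0716]
tcp_rot: [[-0.105, 0.995, -0.004], [0.995, 0.105, 0.002], [0.003, -0.004, -1.0]]
force: [0.4, 0.3, 0.5]
opening: 0.008
grasp_force: 0.0
```

```bash
python3 -c "
from h import *
c=capture('scene');save(c,'a.png');cv2.imwrite('pics/a_c.png',cv2.resize(c['pixels'][120:300,200:440,::-1],(720,540)))
go(-185,-4,72)"
```

```text
t 6.5 clamp xy [-208.    -3.7] z 73.4 F clamp [-0.4  0.1] -0.1 open 0.004 gf 0.0
shift frac [0.0459 0.0008 0.0028] turn [-0.     -0.0005  0.0041]
```

View pics/a_c.png

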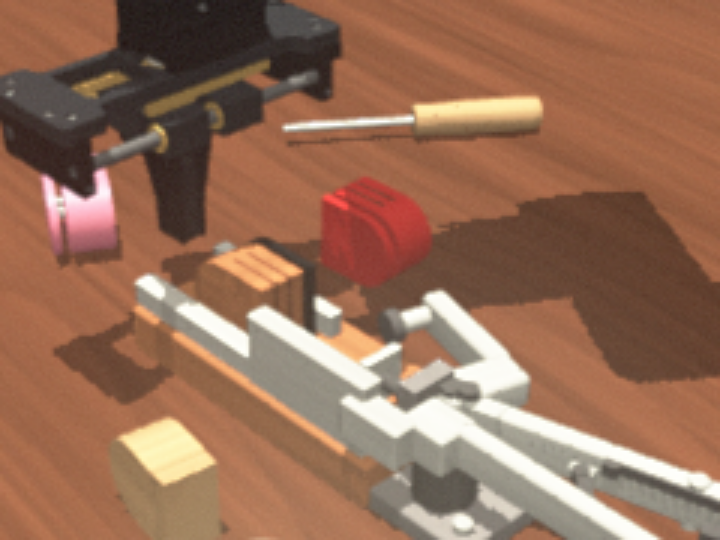

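Request:
jog_arm:
  rows: "0 0.02 0.001 0.003 0 0 0.004;0 0.035 0.001 0.003 0 0 0.004;0 0.045 0.001 0.003 0 0 0.004;0 0.055 0.001 0.003 0 0 0.004;0 0.065 0.001 0.003 0 0 0.004;0 0.075 0.001 0.003 0 0 0.004;0 0.085 0.001 0.003 0 0 0.004;0 0.095 0.001 0.003 0 0 0.004;0 0.105 0.001 0.003 0 0 0.004;0 0.115 0.001 0.003 0 0 0.004;0 0.125 0.001 0.003 0 0 0.004;0 0.135 0.001 0.003 0 0 0.004;0 0.145 0.001 0.003 0 0 0.004;0 0.155 0.001 0.003 0 0 0.004;0 0.16 0.001 0.003 0 0 0.004;0 0.16 0.001 0.003 0 0 0.004"

```text
time_s: 7.83
position: [0.6052, -0.1047, 0.0717]
tcp_rot: [[-0.1, 0.995, 0.001], [0.995, 0.1, -0.001], [-0.001, 0.001, -1.0]]
force: [-0.3, -2.1, 5.5]
opening: 0.004
grasp_force: 2.7
```

```bash
python3 -c "
from h import *
c=capture('top');go(-112,-4,72)
for r in spot_point('heel_center',c)+spot_point('heel_front',c): print((np.array(r['point'][:2])-tC)@RC*1000,r['point'][2],r['conf'])"
```

```text
t 7.88 clamp xy [-129.5   -4.1] z 71.7 F clamp [-2.8  0.6] 5.9 open 0.005 gf 2.7
shift frac [ 0.035  -0.0003 -0.0006] turn [ 0.0015  0.0007 -0.0022]
[-337.79001425    5.91495156] 0.0258 0.78
[-92.71791718   2.13246008] 0.052 0.59
[-64.11505159   5.6603603 ] 0.0547 0.61
[-362.56411017   20.29181392] 0.0247 0.57
```

Request:
jog_arm:
  rows: "0 0.003 0 -0.006 0 0 0;0 0.006 0 -0.006 0 0 0;0 0.006 0 -0.006 0 0 0"

```text
time_s: 8.23
position: [0.6036, -0.101, 0.0737]
tcp_rot: [[-0.099, 0.995, -0.002], [0.995, 0.099, 0.001], [0.001, -0.002, -1.0]]
force: [-0.1, -0.6, 1.2]
opening: 0.008
grasp_force: 0.8
```

```bash
python3 -c "
from h import *
go(-112,-4,72)"
```

```text
t 8.23 clamp xy [-125.6   -2.9] z 73.7 F clamp [-0.6  0.2] 1.2 open 0.008 gf 0.8
shift frac [0.0272 0.0021 0.0035] turn [-0.0019 -0.0016 -0.0022]
```

Request:
jog_arm:
  rows: "0 0.004 0.001 0 0 0 0;0 0.008 0.001 0 0 0 0;0 0.012 0.001 0 0 0 0;0 0.015 0.001 0 0 0 0;0 0.018 0.001 0 0 0 0;0 0.02 0.001 0 0 0 0;0 0.02 0.001 0 0 0 0"

```text
time_s: 8.82
position: [0.6036, -0.0916, 0.074]
tcp_rot: [[-0.099, 0.995, -0.001], [0.995, 0.099, 0.0], [0.0, -0.0, -1.0]]
force: [0.0, -0.4, -0.1]
opening: 0.007
grasp_force: 0.4
```

```bash
python3 -c "
from h import *
go(-112,-4,74)"
```

```text
t 8.82 clamp xy [-116.3   -3.9] z 74.0 F clamp [-0.4 -0. ] -0.1 open 0.007 gf 0.4
shift frac [0.0085 0.0001 0.    ] turn [-0.0006 -0.0006 -0.0023]
```

Request:
jog_arm:
  rows: "0 0.002 0 0 0 0 0;0 0.004 0 0 0 0 0;0 0.006 0 0 0 0 0;0 0.006 0 0 0 0 0;0 0.006 0 0 0 0 0"

```text
time_s: 9.23
position: [0.6034, -0.0889, 0.0741]
tcp_rot: [[-0.099, 0.995, -0.0], [0.995, 0.099, 0.0], [0.0, -0.0, -1.0]]
force: [-0.0, -0.6, -0.5]
opening: 0.005
grasp_force: 0.3
```

Request:
jog_arm:
  rows: "0 0.002 0 0 0 0 0;0 0.004 0 0 0 0 0;0 0.004 0 0 0 0 0;0 0.004 0 0 0 0 0"

```text
time_s: 9.57
position: [0.6033, -0.0869, 0.0741]
tcp_rot: [[-0.099, 0.995, -0.0], [0.995, 0.099, 0.0], [0.0, -0.0, -1.0]]
force: [0.1, -0.3, -0.3]
opening: 0.0
grasp_force: 0.3
```

```bash
python3 -c "
from h import *
go(-112,-4,74)"
```

```text
t 9.57 clamp xy [-111.6   -4.1] z 74.1 F clamp [-0.3 -0.1] -0.3 open 0.0 gf 0.3
shift frac [-0.0008 -0.0002  0.0003] turn [-0.0001 -0.0002 -0.0025]
```

Request:
jog_arm:
  rows: "0 0.002 0 0 0 0 0;0 0.004 0 0 0 0 0;0 0.004 0 0 0 0 0;0 0.004 0 0 0 0 0"

```text
time_s: 9.9
position: [0.6032, -0.085, 0.0742]
tcp_rot: [[-0.099, 0.995, 0.0], [0.995, 0.099, 0.0], [0.0, 0.0, -1.0]]
force: [0.5, -0.4, 0.3]
opening: 0.003
grasp_force: 0.4
```

Request:
jog_arm:
  rows: "0 0.002 0 0 0 0 0;0 0.004 0 0 0 0 0;0 0.004 0 0 0 0 0"

```text
time_s: 10.15
position: [0.603, -0.0831, 0.0742]
tcp_rot: [[-0.099, 0.995, 0.0], [0.995, 0.099, -0.0], [-0.0, 0.0, -1.0]]
force: [0.4, -1.5, 0.2]
opening: 0.006
grasp_force: 0.6
```

Request:
jog_arm:
  rows: "0 0.002 0 0 0 0 0;0 0.003 0 0 0 0 0;0 0.003 0 0 0 0 0"

```text
time_s: 10.4
position: [0.6031, -0.0823, 0.0743]
tcp_rot: [[-0.1, 0.995, 0.001], [0.995, 0.1, -0.001], [-0.001, 0.0, -1.0]]
force: [-0.1, -4.1, 0.9]
opening: 0.006
grasp_force: 1.7
```

Request:
jog_arm:
  rows: "0 0.0015 0 0 0 0 0;0 0.0015 0 0 0 0 0;0 0.0015 0 0 0 0 0;0 0.0015 0 0 0 0 0;0 0.0015 0 0 0 0 0;0 0.0015 0 0 0 0 0"

```text
time_s: 10.9
position: [0.6032, -0.082, 0.0745]
tcp_rot: [[-0.099, 0.995, 0.001], [0.995, 0.099, -0.002], [-0.002, 0.001, -1.0]]
force: [-0.8, -5.9, 0.8]
opening: 0.009
grasp_force: 2.3
```

```bash
python3 -c "
from h import *
c=capture('top');st();cv2.imwrite('pics/b.png',cv2.resize(c['pixels'][200:340,250:450,::-1],(800,560)))
c=capture('scene');cv2.imwrite('pics/b2.png',cv2.resize(c['pixels'][180:310,250:430,::-1],(800,578)))"
```

```text
t 10.95 clamp xy [-106.7   -4.4] z 74.5 F clamp [-5.2  0.6] 0.4 open 0.007 gf 2.3
```

View pics/b2.png

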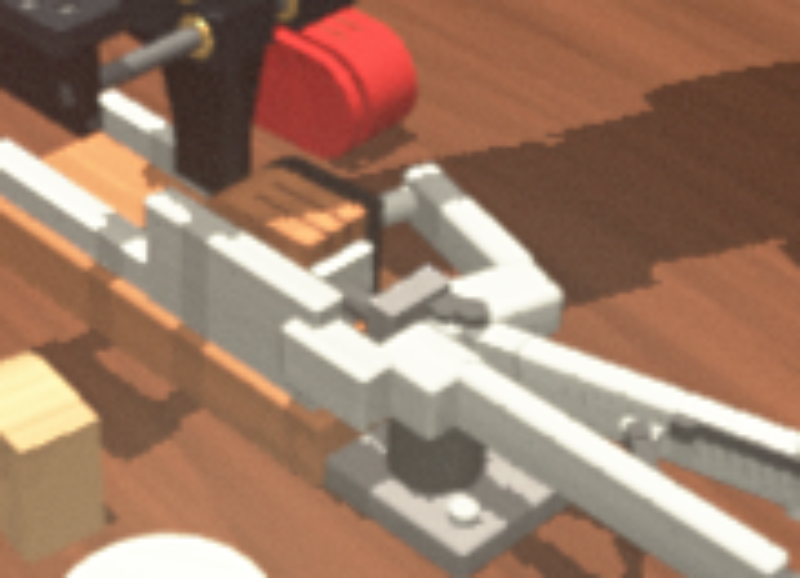

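The heel front (crop ~330,250) rests against the white plunger plate at about 5.5 N. I'll hold a little longer, then back off.

Request:
jog_arm:
  rows: "0 0.0005 0 0 0 0 0;0 0.0005 0 0 0 0 0;0 0.0005 0 0 0 0 0;0 0.0005 0 0 0 0 0;0 0.0005 0 0 0 0 0;0 0.0005 0 0 0 0 0;0 -0.005 0 0 0 0 0;0 -0.02 0 0 0 0 0;0 -0.04 0 0 0 0 0;0 -0.05 0 -0.05 0 0 0;0 -0.05 0 -0.13 0 0 0;0 -0.05 0 -0.21 0 0 0;0 -0.05 0 -0.24 0 0 0;0 -0.05 0 -0.24 0 0 0;0 -0.05 0 -0.24 0 0 0"

```text
time_s: 12.25
position: [0.6055, -0.106, 0.195]
tcp_rot: [[-0.099, 0.995, 0.002], [0.995, 0.099, -0.0], [-0.0, 0.002, -1.0]]
force: [0.3, 0.4, -1.0]
opening: 0.008
grasp_force: 0.0
```

```bash
python3 -c "
from h import *
c=capture('top');go(123,5,150)
for l in('heel_front','heel_center','handle_grip','fixed_handle','lever_tab'):
  for r in spot_point(l,c): print(l,(np.array(r['point'][:2])-tC)@RC*1000,r['point'][2],r['conf'])"
```

```text
t 12.3 clamp xy [-130.3   -3.4] z 193.5 F clamp [0.1 0.3] -0.8 open 0.005 gf 0.0
shift frac [ 0.5065 -0.0178  0.0876] turn [-0.0017 -0.0014 -0.003 ]
heel_front [-42.16546649   5.03930176] 0.0552 0.87
heel_front [-363.97248548   23.24925859] 0.0225 0.72
heel_center [-337.18686076    9.87427043] 0.0258 0.69
heel_center [-74.70588601   3.31851777] 0.055 0.55
heel_center [122.45649255  45.41182463] 0.0547 0.36
fixed_handle [123.69145566 -11.70529073] 0.0576 0.96
lever_tab [206.76965427  54.13711898] 0.0565 0.75
```

Request:
jog_arm:
  rows: "1 0.08 -0.031 0 0 0 -0.003;1 0.16 -0.031 0 0 0 -0.003;1 0.24 -0.031 0 0 0 -0.003;1 0.32 -0.031 0.03 0 0 -0.003;1 0.4 -0.031 0.06 0 0 -0.003;1 0.48 -0.031 0.0876 0 0 -0.003;1 0.5065 -0.031 0.0876 0 0 -0.003;1 0.5065 -0.031 0.0876 0 0 -0.003;1 0.5065 -0.031 0.0876 0 0 -0.003;1 0.5065 -0.031 0.0876 0 0 -0.003;1 0.5065 -0.031 0.0876 0 0 -0.003"

```text
time_s: 13.47
position: [0.5653, 0.1435, 0.1505]
tcp_rot: [[-0.1, 0.995, 0.001], [0.995, 0.1, -0.0], [-0.0, 0.0, -1.0]]
force: [-0.9, 0.5, 0.4]
opening: 0.762
grasp_force: 0.0
```

```bash
python3 -c "
from h import *
go(123,13,61)"
```

```text
t 13.47 clamp xy [121.5  10.5] z 150.5 F clamp [0.6 0.9] 0.4 open 0.762 gf 0.0
shift frac [ 0.0031 -0.0052  0.179 ] turn [ 0.0006  0.0005 -0.0015]
```

Request:
jog_arm:
  rows: "1 0.003 -0.005 0 0 0 0;1 0.003 -0.005 0 0 0 0;1 0.003 -0.005 0.02 0 0 0;1 0.003 -0.005 0.05 0 0 0;1 0.003 -0.005 0.09 0 0 0;1 0.003 -0.005 0.13 0 0 0;1 0.003 -0.005 0.16 0 0 0;1 0.003 -0.005 0.179 0 0 0;1 0.003 -0.005 0.179 0 0 0;1 0.003 -0.005 0.179 0 0 0"

```text
time_s: 14.3
position: [0.5619, 0.1457, 0.0604]
tcp_rot: [[-0.101, 0.995, -0.001], [0.995, 0.101, -0.0], [0.0, -0.001, -1.0]]
force: [0.9, 0.5, -0.2]
opening: 1.002
grasp_force: 0.0
```

```bash
python3 -c "
from h import *
c=capture('scene');st();cv2.imwrite('pics/c.png',cv2.resize(c['pixels'][170:350,300:540,::-1],(720,540)))"
```

```text
t 14.35 clamp xy [124.1  13. ] z 61.1 F clamp [0.7 0.9] 0.2 open 1.0 gf 0.0
```

View pics/c.png

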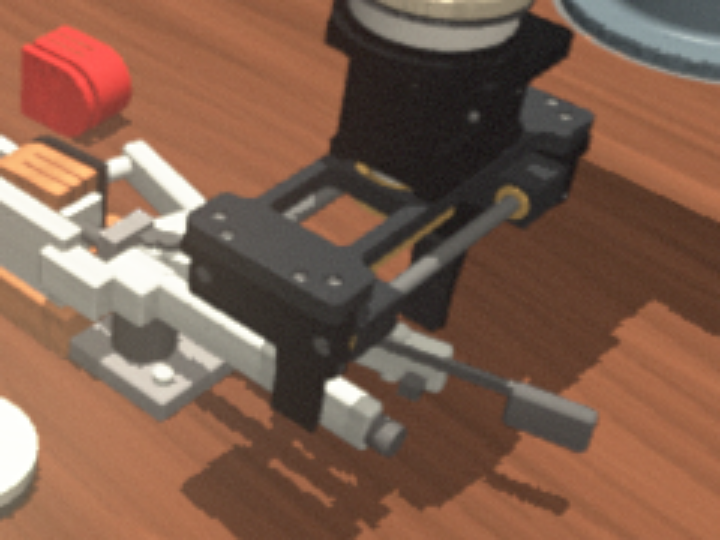

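The fingers straddle both handles: the near one at (300,390) is outside the fixed handle, the far one at (435,290) is outside the moving handle. Next I close in steps, shifting the centre to follow.

Request:
jog_arm:
  rows: "0.8 0 0 0 0 0 0;0.72 0 0 0 0 0 0;0.72 0 0 0 0 0 0;0.72 0 0 0 0 0 0;0.69 0 0.003 0 0 0 0;0.66 0 0.006 0 0 0 0;0.63 0 0.008 0 0 0 0;0.6 0 0.0105 0 0 0 0;0.6 0 0.0105 0 0 0 0;0.6 0 0.0105 0 0 0 0"

```text
time_s: 15.18
position: [0.5666, 0.1465, 0.0609]
tcp_rot: [[-0.102, 0.995, -0.002], [0.995, 0.102, -0.0], [-0.0, -0.002, -1.0]]
force: [-4.0, -1.2, 4.6]
opening: 0.603
grasp_force: 8.9
```

```bash
python3 -c "
from h import *
st()"
```

```text
t 15.18 clamp xy [124.3   8.8] z 60.9 F clamp [-0.8  4.1] 4.6 open 0.603 gf 8.9
```

Request:
jog_arm:
  rows: "0.57 0 0.003 0 0 0 0;0.54 0 0.0055 0 0 0 0;0.51 0 0.008 0 0 0 0;0.48 0 0.0105 0 0 0 0;0.46 0 0.0125 0 0 0 0;0.46 0 0.0125 0 0 0 0;0.46 0 0.0125 0 0 0 0"

```text
time_s: 15.77
position: [0.5744, 0.1473, 0.0608]
tcp_rot: [[-0.101, 0.995, 0.002], [0.995, 0.101, 0.001], [0.0, 0.002, -1.0]]
force: [-1.4, 0.6, 1.2]
opening: 0.461
grasp_force: 0.7
```

```bash
python3 -c "
from h import *
st()"
```

```text
t 15.77 clamp xy [124.4   1. ] z 60.8 F clamp [0.7 1.4] 1.2 open 0.461 gf 0.7
```

Request:
jog_arm:
  rows: "0.44 0 0.001 0 0 0 0;0.42 0 0.003 0 0 0 0;0.41 0 0.004 0 0 0 0;0.41 0 0.004 0 0 0 0;0.41 0 0.004 0 0 0 0"

```text
time_s: 16.18
position: [0.5762, 0.1473, 0.0609]
tcp_rot: [[-0.101, 0.995, 0.001], [0.995, 0.101, 0.0], [-0.0, 0.001, -1.0]]
force: [-0.1, -0.1, 1.1]
opening: 0.411
grasp_force: 0.0
```

```bash
python3 -c "
from h import *
st();c=capture('top')
for l in('handle_grip','lever_tab','pad_face'):
  for r in spot_point(l,c): print(l,(np.array(r['point'][:2])-tC)@RC*1000,r['point'][2],r['conf'])"
```

```text
t 16.18 clamp xy [124.2  -0.8] z 60.9 F clamp [-0.1  0.1] 1.1 open 0.411 gf 0.0
pad_face [-73.80347979  14.18293966] 0.0564 0.66
```

Grip force fell to zero, so the handle snapped shut. I'll open up to let go and look.

Request:
jog_arm:
  rows: "0.5 0 0 0 0 0 0;0.6 0 0 0 0 0 0;0.7 0 0 0 0 0 0;0.8 0 0 0 0 0 0;0.8 0 0 0 -0.0 0 0;0.8 0 0 -0.05 0 0 0;0.8 0 0 -0.12 0 0 0;0.8 0 0 -0.19 0 0 0;0.8 0 0 -0.22 0 0 0;0.8 0 0 -0.22 0 0 0"

```text
time_s: 17.22
position: [0.5786, 0.1477, 0.1755]
tcp_rot: [[-0.102, 0.995, 0.01], [0.995, 0.102, 0.001], [-0.0, 0.01, -1.0]]
force: [0.1, 0.6, 0.4]
opening: 0.8
grasp_force: 0.0
```

```bash
python3 -c "
from h import *
go(203,-32,61);c=capture('scene')
for n in('scene','top'):
 c=capture(n)
 for l in('handle_grip','lever_tab','pad_face','heel_front'):
  for r in spot_point(l,c)[:1]: print(l,(np.array(r['point'][:2])-tC)@RC*1000,r['point'][2],r['conf'])
 if n=='scene':cv2.imwrite('pics/d.png',cv2.resize(c['pixels'][170:350,270:510,::-1],(720,540)))"
```

```text
t 17.22 clamp xy [124.3  -3.2] z 175.5 F clamp [ 0.5 -0.2] 0.4 open 0.8 gf 0.0
shift frac [0.1574 0.0555 0.2294] turn [0.0123 0.0004 0.0007]
handle_grip [121.83464586  16.52682321] 0.0587 0.84
lever_tab [203.87431139   2.86727414] 0.0546 0.95
heel_front [-50.87224956  -1.51447032] 0.0504 0.95
handle_grip [121.28668276  16.07990438] 0.0516 0.97
lever_tab [122.4331311  17.471183 ] 0.0539 0.5
pad_face [-74.57606432  16.47272419] 0.0567 0.49
heel_front [-209.52542217  130.6931725 ] 0.0279 0.73
```

View pics/d.png

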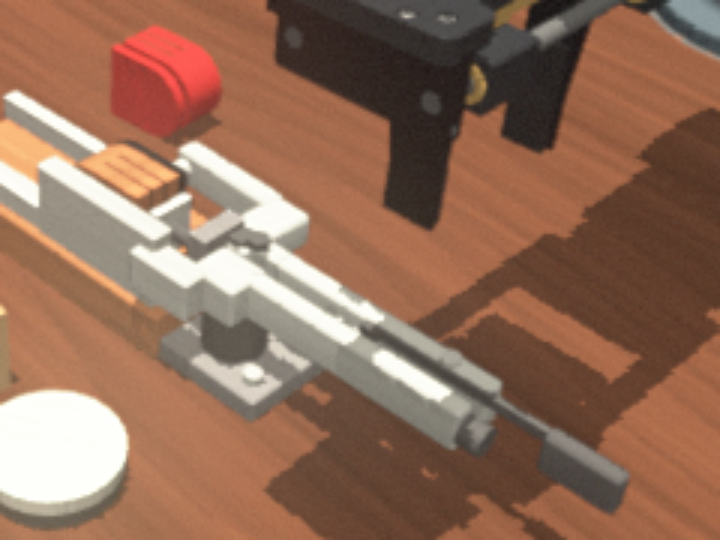

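Clamp locked: handles parallel, the tip flush against the heel, and the heel still on the plunger. Now the lever tab (crop 580,470) with closed fingers from its inner side.

Request:
jog_arm:
  rows: "0 0.06 0.03 0 0 0 0;0 0.12 0.0555 0 0.012 0 0;0 0.1574 0.0555 0 0.012 0 0;0 0.1574 0.0555 0 0.012 0 0;0 0.1574 0.0555 0 0.012 0 0;0 0.1574 0.0555 0 0.012 0 0;0 0.1574 0.0555 0 0.012 0 0;0 0.1574 0.0555 0.01 0.012 0 0;0 0.1574 0.0555 0.06 0.012 0 0;0 0.1574 0.0555 0.12 0.012 0 0;0 0.1574 0.0555 0.18 0.012 0 0;0 0.1574 0.0555 0.22 0.012 0 0;0 0.1574 0.0555 0.229 0.012 0 0;0 0.1574 0.0555 0.229 0.012 0 0"

```text
time_s: 18.93
position: [0.5938, 0.2274, 0.0545]
tcp_rot: [[-0.1, 0.995, -0.014], [0.995, 0.1, -0.002], [-0.0, -0.014, -1.0]]
force: [0.2, 0.2, 0.7]
opening: 0.004
grasp_force: 0.0
```

```bash
python3 -c "
from h import *
go(203,-18,61)"
```

```text
t 18.93 clamp xy [202.1 -26.4] z 54.5 F clamp [ 0.1 -0.2] 0.7 open 0.004 gf 0.0
shift frac [ 0.0018 -0.017  -0.0128] turn [-0.0174  0.0006 -0.001 ]
```

Request:
jog_arm:
  rows: "0 0.002 -0.004 -0.006 -0.01 0 0;0 0.002 -0.008 -0.012 -0.017 0 0;0 0.002 -0.013 -0.012 -0.017 0 0;0 0.002 -0.018 -0.012 -0.017 0 0;0 0.002 -0.023 -0.012 -0.017 0 0;0 0.002 -0.027 -0.012 -0.017 0 0;0 0.002 -0.027 -0.012 -0.017 0 0"

```text
time_s: 19.52
position: [0.581, 0.2281, 0.0628]
tcp_rot: [[-0.102, 0.995, 0.004], [0.995, 0.102, 0.0], [-0.0, 0.004, -1.0]]
force: [0.4, -0.2, -0.2]
opening: 0.001
grasp_force: 0.0
```

```bash
python3 -c "
from h import *
st()"
```

```text
t 19.52 clamp xy [204.1 -13.8] z 62.8 F clamp [-0.2 -0.4] -0.2 open 0.001 gf 0.0
```

Near contact; push on in small steps (about 1.5 mm/row).

Request:
jog_arm:
  rows: "0 0 -0.003 0.001 0 0 0;0 0 -0.006 0.002 0 0 0;0 0 -0.009 0.002 0 0 0;0 0 -0.012 0.002 0 0 0;0 0 -0.015 0.002 0 0 0;0 0 -0.015 0.002 0 0 0"

```text
time_s: 20.02
position: [0.5741, 0.2274, 0.0614]
tcp_rot: [[-0.101, 0.995, 0.004], [0.995, 0.101, 0.001], [0.0, 0.004, -1.0]]
force: [1.1, 0.6, 0.3]
opening: 0.01
grasp_force: 0.4
```

Request:
jog_arm:
  rows: "0 0 -0.003 0 0 0 0;0 0 -0.006 0 0 0 0;0 0 -0.009 0 0 0 0;0 0 -0.012 0 0 0 0;0 0 -0.012 0 0 0 0"

```text
time_s: 20.43
position: [0.5681, 0.2268, 0.0615]
tcp_rot: [[-0.101, 0.995, 0.004], [0.995, 0.101, 0.001], [0.0, 0.004, -1.0]]
force: [1.6, 1.0, 0.5]
opening: 0.007
grasp_force: 0.7
```

```bash
python3 -c "
from h import *
st()"
```

```text
t 20.43 clamp xy [204.1  -0.8] z 61.5 F clamp [ 0.8 -1.7] 0.5 open 0.007 gf 0.7
```

Request:
jog_arm:
  rows: "0 0 -0.003 0 0 0 0;0 0 -0.006 0 0 0 0;0 0 -0.009 0 0 0 0;0 0 -0.012 0 0 0 0;0 0 -0.012 0 0 0 0"

```text
time_s: 20.85
position: [0.561, 0.2257, 0.0611]
tcp_rot: [[-0.102, 0.995, 0.002], [0.995, 0.102, -0.0], [-0.001, 0.002, -1.0]]
force: [-0.4, -0.1, -0.6]
opening: 0.005
grasp_force: 0.0
```

Request:
jog_arm:
  rows: "0 0 -0.003 0 0 0 0;0 0 -0.006 0 0 0 0;0 0 -0.009 0 0 0 0;0 0 -0.012 0 0 0 0;0 0 -0.012 0 0 0 0"

```text
time_s: 21.27
position: [0.5557, 0.2254, 0.0613]
tcp_rot: [[-0.102, 0.995, 0.003], [0.995, 0.102, 0.0], [-0.0, 0.003, -1.0]]
force: [-0.0, -0.3, 0.2]
opening: 0.004
grasp_force: 0.0
```

```bash
python3 -c "
from h import *
st();c=capture('scene')
for l in('handle_grip','lever_tab','pad_face'):
  for r in spot_point(l,c)[:1]: print(l,(np.array(r['point'][:2])-tC)@RC*1000,r['point'][2],r['conf'])"
```

```text
t 21.27 clamp xy [204.   11.7] z 61.3 F clamp [-0.3  0.1] 0.2 open 0.004 gf 0.0
lever_tab [203.95055942  52.11160565] 0.0527 0.54
pad_face [   8.89353931 -127.59876942] 0.0015 0.71
```

Sprung open (tab y ≈ 52 mm). I'll back off and rise.

Request:
jog_arm:
  rows: "0 0 0.01 0 0 0 0;0 0.02 0.02 -0.03 0 0 0;0 0.04 0.02 -0.1 0 0 0;0 0.08 0.02 -0.18 0 0 0;0 0.12 0.02 -0.26 0 0 0;0 0.16 0.02 -0.3 0 0 0;0 0.16 0.02 -0.3 0 0 0;0 0.16 0.02 -0.3 0 0 0;0 0.16 0.02 -0.3 0 0 0"

```text
time_s: 22.22
position: [0.5569, 0.3056, 0.2106]
tcp_rot: [[-0.102, 0.995, 0.002], [0.995, 0.102, -0.001], [-0.001, 0.002, -1.0]]
force: [-0.5, -0.2, -0.7]
opening: 0.003
grasp_force: 0.0
```

```bash
python3 -c "
from h import *
st()
for n in('scene','top'):
 c=capture(n)
 for l in('handle_grip','lever_tab','pad_face','heel_front','heel_center'):
  for r in spot_point(l,c)[:2]: print(l,(np.array(r['point'][:2])-tC)@RC*1000,r['point'][2],r['conf'])
 save(c,'e_'+n+'.png')
a=cv2.imread('pics/e_scene.png')[170:350,230:530];b=cv2.imread('pics/e_top.png')[200:340,160:440]
cv2.imwrite('pics/e.png',np.vstack([cv2.resize(a,(540,300)),cv2.resize(b,(540,270))]))"
```

```text
t 22.22 clamp xy [283.6   2.4] z 210.6 F clamp [-0.1  0.5] -0.7 open 0.003 gf 0.0
handle_grip [120.76052502  42.56864082] 0.0589 0.93
lever_tab [204.10444985  48.67848495] 0.0529 0.73
lever_tab [-147.65251662   -3.34474586] 0.0336 0.26
pad_face [-70.45273038  25.40178445] 0.0586 0.6
pad_face [-81.56202298   3.11022511] 0.0551 0.45
heel_front [-214.48817131  132.30286843] 0.0217 0.97
heel_front [-48.46432408  -1.55800019] 0.0515 0.73
heel_center [-183.72455474  130.38456307] 0.0243 0.89
heel_center [-81.62576171   0.50332324] 0.0538 0.78
handle_grip [122.4518243   42.39686555] 0.0565 0.87
lever_tab [204.40758267  51.66313074] 0.0549 0.59
lever_tab [120.11376081 -15.26198857] 0.0579 0.54
pad_face [-67.2768684   32.91935725] 0.0557 0.58
heel_front [-208.311355    130.77089576] 0.0272 0.91
heel_front [-364.47691871   25.21026525] 0.0255 0.88
heel_center [-7.68503284e+01  1.83107140e-02] 0.056 0.92
heel_center [-337.00110096    7.74460067] 0.0256 0.83
```

View pics/e.png

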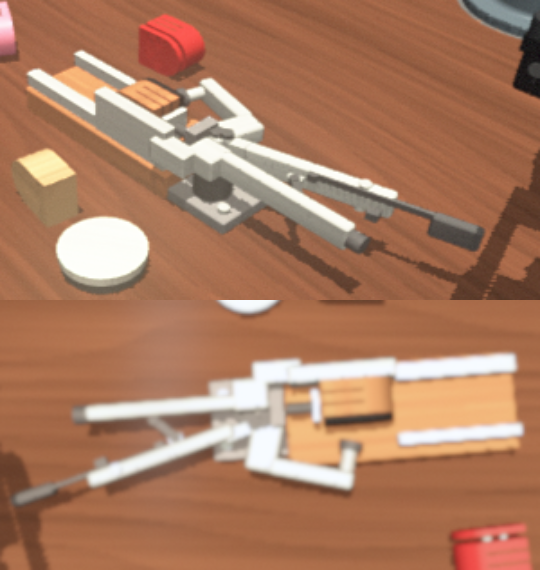

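The clamp is fully open. The heel is still against the plunger with its tip flush, and the bystanders haven't moved.

```bash
python3 -c "
from rig import bot
print(bot.hand_in())"
```

```text
the job is handed in; nothing more can be done
None
```

I pushed the heel to the stop and pressed it there at about 5–6 N. The clamp then locked and pressed the tip flush, and the release lever sprang it fully open. I handed the job in at about 22 s on the robot's clock, with the heel still at the stop and everything else untouched; no verdict came back.

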